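# Load a parallel into the comparator and lower its lift lever

## Task

Get the bar gauged in the comparator: swing the red-knobbed lift lever up and over until it stays up, move the steel gauge block that was left on the narrow rest onto the cork mat, and lay the long steel parallel on the rest, standing on edge as it does now, centred lengthwise and across, so that its far end is under the spindle. Then bring the lever back down under control, not letting it fall, until the spindle rests on the parallel. Leave the other things on the table where they are.

Things in the scene. Friction and masses are not known exactly. Their poses are not given: they have to be found in the camera images.
- comparator: grey comparator stand, fixed, base 182 x 84 x 12 mm. Origin: on the table below the spindle. +x points from the spindle to the column (28 mm rod 49 mm behind it, 140 mm high), -x is the open front. The rest is a steel rail along x, x = -102 to +22 mm, 14 mm wide, its flat top 42 mm above the table. The white head (28 mm wide, 89 to 123 mm high) reaches from the column to x = -13 mm
- rest_mid (a point): the middle of the top face of the rest (40 mm in front of the spindle axis, 42 mm above the table); axes as the comparator's, x along the rest
- lift_lever (a joint): lever on the head's -y side: 6 mm rod, 75 mm from pivot to the centre of a red knob; turns about the comparator's x direction. 0 = down, pointing to -y and 0.5 rad below level; grows as the knob rises; 2.07 = upright; 2.55 = stop, leaning over the head, where it stays by its weight. Below 2.13 it falls unless held. Lifts the spindle 12 mm per rad; on an 18 mm parallel it reads 0.83
- lever_knob (a point): centre of the lever's red knob: a roller 16 mm across and 17 mm long, its axis along the comparator's x; it spins freely on the lever
- lever_pivot (a point): point on the lever's axis in the plane in which the knob moves, 108 mm above the table, 22 mm to the -y side of the spindle; axes as the comparator's
- spindle_tip (a point): lowest point of the spindle, an 8 mm round steel pin with a ball end; 8 mm above the rest when the lever is at 0, 38 mm above it when fully up
- parallel: loose ground steel bar 10 x 120 x 18 mm (x, y, z), 0.17 kg, standing on its 10 mm wide edge; origin at the centre of its underside, y along it. Both ends are alike
- setting_block: loose steel gauge block 9 x 35 x 30 mm (x, y, z), 0.11 kg, standing on its 9 x 35 face on the front part of the rest, its 35 mm side along the rest; origin at the centre of its underside
- block_mat: fixed black rubber mat with cork top, 100 x 80 mm (x, y), top 5 mm above the table; origin at the centre of its underside
- vee_block: bystander: steel vee block 32 x 50 x 38 mm, origin at the centre of its underside
- electrode: bystander: black graphite electrode with three ribs on a square steel pallet, 52 x 52 x 65 mm, origin at the centre of its underside
- ring_gauge: bystander: steel setting ring lying flat, 72 mm across, 22 mm high, origin at the centre of its underside
- reference_sphere: bystander: white ceramic ball on a stem with a black round foot, 52 mm across, 79 mm high, origin at the centre of its underside
- orange_offcut: bystander: offcut of orange resin 26 x 60 x 30 mm, origin at the centre of its underside
- spindle: the spindle itself; origin at its tip
Things that resemble listed ones, but are neither listed nor needed, are in the scene too. Of the things that look like the setting_block, the smaller one is meant.

How it is judged (in metres and radians):
On the way, in this order (a step that is already met when the one before it is completed fails the run):
1. the lift lever is swung up past the top and stays there (value of joint lift_lever above 2.2 rad), for 0.2 s.
2. with the lever still up, the parallel lies on edge along the rest (x of parallel in the frame of rest_mid between -0.02 and 0.02 m and y of parallel in the frame of rest_mid between -0.006 and 0.006 m and z of parallel in the frame of rest_mid between -0.003 and 0.003 m and angle between parallel's own z axis and vertical below 0.08 rad and angle between the y axis of parallel and the x axis of comparator, either way round below 0.1 rad and value of joint lift_lever above 2.1 rad), for 0.2 s.
At the end, for the whole second after the job is handed in: Parallel on edge on the rest: middle within 20 mm lengthwise and 6 mm across of the rest's middle, within 0.1 rad of its line; lever below 1.0 rad with the spindle resting on the parallel; gauge block on the mat, its middle within 47 x 37 mm of the mat's middle; all at rest (x of parallel in the frame of rest_mid between -0.02 and 0.02 m and y of parallel in the frame of rest_mid between -0.006 and 0.006 m and z of parallel in the frame of rest_mid between -0.003 and 0.003 m and angle between parallel's own z axis and vertical below 0.08 rad and angle between the y axis of parallel and the x axis of comparator, either way round below 0.1 rad and x of setting_block in the frame of block_mat between -0.047 and 0.047 m and y of setting_block in the frame of block_mat between -0.037 and 0.037 m and z of setting_block in the frame of block_mat below 0.025 m and linear speed of each of setting_block, parallel below 0.02 m/s and value of joint lift_lever below 1 rad and contact force between spindle and parallel above 0.3 N); the robot touches nothing.
It fails at once if the lever is let fall: it drops faster than 4.5 rad/s while still more than 1.0 rad up (velocity of joint lift_lever below -4.5 rad/s and value of joint lift_lever above 1 rad).
It fails at once if a bystander (vee block, electrode, setting ring, reference sphere, orange offcut) is moved more than 30 mm (distance of any of vee_block, electrode, ring_gauge, reference_sphere, orange_offcut from where it was at the start of the episode above 0.03 m).
It also fails if it takes over 72 s, if anything falls off the work surface, if the arm or the gripper's body presses on something with over 40 N, if the wrist force passes 120 N, or if a joint passes its speed limit or range.

## Robot

A 7-joint arm with a two-finger parallel gripper is mounted at the origin on a cart in front of the work surface, level with it; the furniture and walls round the work are solid. World frame = base frame: x ahead of the robot, y to its left, z up, the work surface at z = 0. Lengths are in m, angles in degrees, forces in N, time in s.
With the tool pointing down it reaches from about 0.425 to 0.875 m from the base axis. Payload 4.7 kg.
Tool frame: the origin (TCP) lies where the fingers leave the gripper's body, on its centre line; the fingertips stand 70 mm ahead of it and the grasp point (between the pads) lies 51 mm ahead of it (env.tip_reach is the distance from the TCP to the fingertips, in m); z points along the fingers, x is the direction in which the jaws open and shut, and the axes are right-handed (so a half turn about z gives the same grasp; the last joint's range is limited). The gripper opens to 87 mm and grips with 3 to 60 N. Pads are 19 mm wide; open, the fingers measure 117 mm over their backs; the gripper's body (75 mm by 190 mm) begins 51 mm behind the grasp point.
Start: joints at [66.526, 18.392, -4.016, 83.108, 1.295, 78.541, -3.26], TCP at [0.267, -0.593, 0.292] pointing down, gripper open.
Joint ranges: [-163.93, 163.93], [-17.29, 119.83], [-79.2, 71.16], [3.27, 140.29], [-89.18, 269.18], [5.43, 117.66], [-154.24, 154.24]. Speed limits (degrees/s): [147.25, 147.25, 180, 180, 180, 180, 180].

## Interface

Orientations are given as [roll, pitch, yaw] about the fixed x, y, z axes, in that order (R = Rz(yaw) Ry(pitch) Rx(roll)).
In Python, from cell import env, optics, order gives the robot as it stands.
- The arm moves only by the shell command python3 -m creep 'ROWS' [FORCE]. ROWS is JSON, a list of rows, each a list of 7 numbers: the shift along the tool's x, y, z in cm, then the turn, a rotation vector about the tool's x, y, z in rad, then the opening, from 0 (shut) to 1 (fully open). A call has 1 to 20 rows; each row shifts and turns the pose as measured when the row begins, along the tool's axes as they then stand; what a row does not reach is not made up. A row lasts 1/10 s, in which the tool goes at most 50 mm and 8.59 degrees, less where a joint would pass 70% of its speed; a pose out of reach is approached as far as the arm can. A call with a gripper value outside its range is refused whole. The fingers move at their own pace and stop on an object; FORCE is the grip in N (left out, the last holds). Time passes only in rows, so rows that do not move let the fingers close. It gives the time, the measured TCP pose, the force and the opening at its end, in the units of the state.
- env.get_obs(): the state, without advancing time (a new reading comes with each control period).
- optics.read_camera(name): name is "scene" or "top"; returns a dict with "frame" (480x640x3 uint8, blue, green, red), "z_map" (480x640 float32, m along the optical axis (not along the pixel's ray), 0 where there is no reading), "fx", "fy", "cx", "cy" (pixels), "R" (3x3) and "t" (3): a world point X has camera coordinates R X + t. Camera axes: x right, y down, z forward; pixel columns grow to the right and rows downward; lengths in m; the calibration is good to about 2 mm. A picture is of the moment at which its call begins.
- order.sign_off(): hands the job in, once; it reports no verdict.
The state is a dict: "time_s": time; "qpos": joint angles; "joint_velocities": joint speeds; "effort": joint torques, N m; "tool_pos": TCP position; "tool_rot": TCP orientation; "force": force on the tool from outside, world axes, zero at the start; "wrist_torque": the same for the moment, N m; "grip_width": finger opening in m.
Only numpy, scipy, OpenCV 4.12 (cv2) and the standard library are available. Lean on these libraries where they do the work, as an engineer would, in place of code of your own. Each camera call takes 0.05 s, during which the arm holds its last target. There are 200 camera calls.

## Working session

There is one attempt and no reset: what is moved stays moved. The work goes in short steps, Python scripts to look and compute and a shell command to move; the robot and the scene stay as the last step left them, time stands still between calls to the robot, and variables do not carry over. Pictures are saved under pics/ and viewed, on a budget of 10 in all, crops included, one or two more only if the job needs it, and the job is handed in when it is done.

```bash
ls; mkdir -p pics
cat > h.py <<'E'
import numpy as np,cv2
from cell import env,optics,order
def snap(n):
    c=optics.read_camera(n); return c
def world(c,u,v,z=None):
    z=c["z_map"][int(v),int(u)] if z is None else z
    p=np.array([(u-c["cx"])/c["fx"]*z,(v-c["cy"])/c["fy"]*z,z]); return c["R"].T@(p-c["t"])
def cloud(c):
    v,u=np.mgrid[0:480,0:640]; z=c["z_map"]
    p=np.stack([(u-c["cx"])/c["fx"]*z,(v-c["cy"])/c["fy"]*z,z],-1)
    w=(p-c["t"])@c["R"]; w[z==0]=np.nan; return w
E
python3 - <<'E'
from h import *
import pickle
d={}
for n in("top","scene"):
    c=snap(n); d[n]=c; cv2.imwrite(f"pics/{n}1.png",c["frame"]); print(n,c["fx"],c["cx"],c["cy"],c["R"].round(3).tolist(),c["t"].round(3))
pickle.dump(d,open("d1.pkl","wb"))
print(env.get_obs())
E
```

```text
pics
top 433.4187734025343 321.80656575148225 236.86286340206837 [[-0.02, -0.999, -0.026], [-0.985, 0.024, -0.171], [0.172, 0.022, -0.985]] [-0.062  0.602  0.857]
scene 612.9609881447418 329.8758136645397 235.31536101077 [[-0.498, -0.867, 0.018], [-0.493, 0.266, -0.828], [0.713, -0.422, -0.56]] [0.211 0.381 0.898]
{'time_s': 0.1, 'qpos': array([66.52646609, 18.43604676, -4.01628137, 83.16858872,  1.29631407,
       78.53858196, -3.26040775]), 'joint_velocities': array([ 0.03869087, -0.08221839,  0.05126552, -0.14543866, -0.01298436,
        0.10698434,  0.06944198]), 'effort': array([-2.48338465e-04, -4.92572558e+01, -4.05771118e-01, -3.13395560e+01,
       -6.40024315e-02,  3.95797240e-02,  6.44672923e-05]), 'tool_pos': array([ 0.26710334, -0.59218073,  0.29125095]), 'tool_rot': array([ 1.79993601e+02,  9.79113306e-02, -6.57162959e+01]), 'force': array([0.21549248, 0.22859689, 0.61872875]), 'wrist_torque': array([ 0.00815286,  0.02026453, -0.03784842]), 'grip_width': 0.08702099973308847}
```

View pics/top1.png

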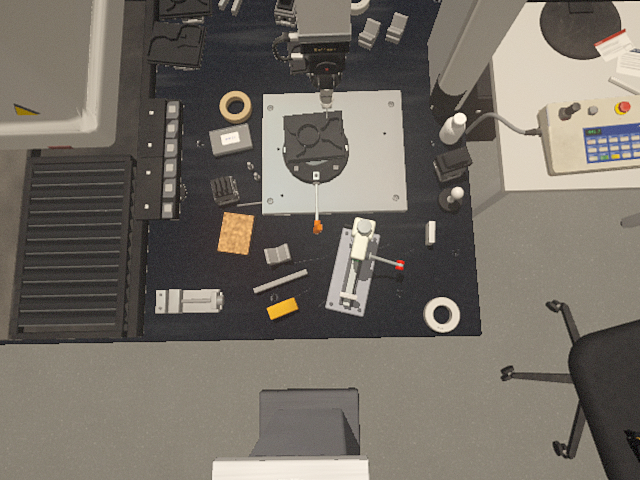

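View pics/scene1.png

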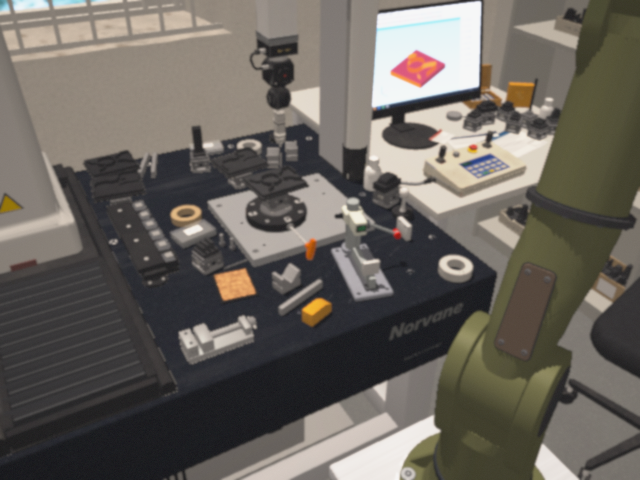

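Top view: comparator at (355,270), red knob (400,265), parallel (280,281), mat (236,233), vee block (277,253), offcut (283,309). The setting_block candidates are the piece on the rest's front at (350,298) and a standing block at (431,233). I'll measure both and check them in a crop.

Run:
```python
from h import *
import pickle
d=pickle.load(open("d1.pkl","rb")); c=d["top"]; W=cloud(c); f=c["frame"]
v,u=np.mgrid[0:480,0:640]
def rect(name,m):
    p=W[m]; p=p[~np.isnan(p[:,0])]
    # largest connected component in image
    n,l,s,_=cv2.connectedComponentsWithStats(m.astype(np.uint8)); k=1+np.argmax(s[1:,4]); p=W[l==k]
    r=cv2.minAreaRect((p[:,:2]*1000).astype(np.float32)); print(name,len(p),np.round(r[0],1),np.round(r[1],1),round(r[2],1),"z",np.nanpercentile(p[:,2],[5,50,95]).round(4))
box=lambda a,b,e,g:(u>=a)&(u<=b)&(v>=e)&(v<=g)
z=W[...,2]
rect("parallel",box(245,315,262,297)&(z>.012)&(z<.03))
rect("mat",box(212,260,208,260)&(f[...,2]>f[...,0].astype(int)+40))
rect("blk",box(330,375,270,315)&(z>.060)&(z<.085))
rect("base",box(320,385,215,320)&(z>.007)&(z<.018))
rect("rail",box(325,375,230,315)&(z>.035)&(z<.047))
rect("head",box(335,385,210,270)&(z>.112)&(z<.13))
rect("white",box(422,440,215,250)&(z>.02))
rect("vee",box(262,295,240,268)&(z>.015))
rect("orange",box(262,302,295,322)&(z>.02))
hs=f.astype(int); rect("knob",box(385,412,250,280)&(hs[...,2]>hs[...,1]+80))
rect("clamp",box(150,228,285,318)&(z>.01))
rect("ring",box(420,465,290,335)&(z>.015))
a=cv2.resize(f[205:325,320:450],None,fx=4.6,fy=4.6,interpolation=cv2.INTER_CUBIC)
b=cv2.resize(d["scene"]["frame"][185:305,310:420],(550,600),interpolation=cv2.INTER_CUBIC)
cv2.imwrite("pics/crop1.png",cv2.resize(np.hstack([a[:552],b[:552,:200*0+200]]) if 0 else a,(598,552)))
```

```text
parallel 271 [514.   18.4] [ 10.2 119.8] 19.3 z [0.0146 0.0175 0.0201]
mat 1259 [622.1 116.5] [65.3 95.2] 76.1 z [0.0019 0.0049 0.0076]
blk 84 [ 477.3 -124.6] [34.7  9.1] 75.7 z [0.0671 0.0711 0.074 ]
base 1993 [ 531.1 -137.8] [ 83.8 178.8] 76.1 z [0.0086 0.0115 0.0166]
rail 223 [ 516.4 -134.2] [14.  68.3] 76.0 z [0.0385 0.0414 0.044 ]
head 616 [ 583.3 -149.4] [48.6 85.8] 79.9 z [0.1144 0.1211 0.1245]
white 174 [ 609.2 -306.2] [13.  46.1] 85.9 z [0.023  0.0378 0.041 ]
vee 374 [570.6  22.6] [32.5 50.1] 13.1 z [0.0179 0.0302 0.0387]
orange 355 [455.7  13.4] [26.  59.5] 21.0 z [0.0221 0.029  0.032 ]
knob 27 [ 530.7 -235.3] [ 7.1 28.4] 7.0 z [0.0647 0.0774 0.0805]
clamp 1496 [475.2 207. ] [ 47.9 139.7] 0.3 z [0.0119 0.0283 0.0416]
ring 687 [ 436.9 -320.3] [70.7 70.6] 42.7 z [0.0178 0.0211 0.0238]
```

View pics/crop1.png

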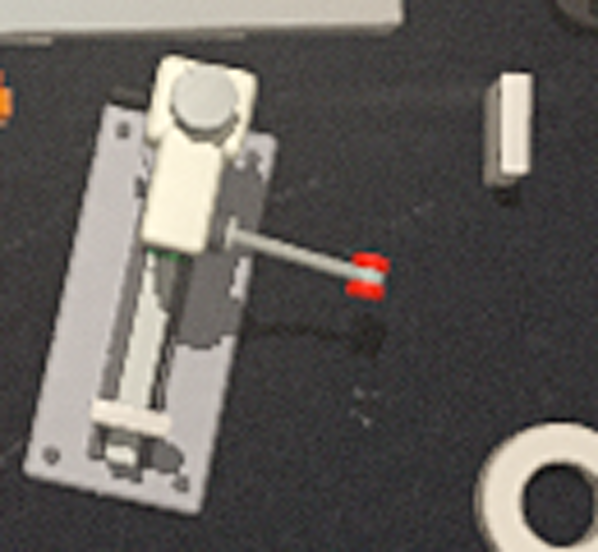

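The piece on the rest measures 34.7 × 9.1 mm with its top at 71 mm. That is the listed 9×35×30 block, and in the crop (130,415) it lies across the rail. The block at crop (515,125) is 13×46×40, so it is the larger lookalike and I'll leave it. Next I'll fit the comparator frame.

```bash
cat >> h.py <<'E'
from scipy.spatial.transform import Rotation as Rn
def go(p,yaw,reach=0.051):
    "shift (cm, tool axes) and turn about tool z (rad) taking the grasp point to p with tool down at yaw"
    o=env.get_obs(); R=Rn.from_euler('xyz',o["tool_rot"],degrees=True)
    g=Rn.from_euler('xyz',[180,0,yaw],degrees=True)
    T=np.array(p)+[0,0,reach]
    print("t",round(o["time_s"],2),"tcp",o["tool_pos"].round(4),"rpy",o["tool_rot"].round(1),"F",o["force"].round(1),"grip",round(o["grip_width"],4))
    print(" shift cm",(R.inv().apply(T-o["tool_pos"])*100).round(2)," rotvec",(R.inv()*g).as_rotvec().round(3))
E
cat > fr.py <<'E'
import numpy as np
E
python3 - <<'E'
from h import *
import pickle
d=pickle.load(open("d1.pkl","rb")); c=d["top"]; W=cloud(c)
th=np.radians(-14); R2=np.array([[np.cos(th),-np.sin(th)],[np.sin(th),np.cos(th)]])
o0=np.array([.5164,-.1342]); L=(W[...,:2]-o0)@R2; z=W[...,2]
def ext(n,m): p=L[m]; print(n,m.sum(),(np.nanpercentile(p,[1,50,99],axis=0)*1000).round(1).tolist())
near=(abs(L[...,1])<.03)&(abs(L[...,0])<.15)
ext("head",near&(z>.113)&(z<.13)); ext("blk",near&(z>.064)&(z<.078)&(L[...,0]<0)); ext("rail",near&(z>.036)&(z<.047)&(abs(L[...,1])<.012))
ext("column",near&(z>.134)&(z<.15)); ext("base",(abs(L[...,1])<.06)&(abs(L[...,0])<.13)&(z>.008)&(z<.016))
f=c["frame"].astype(int); k=(f[...,2]>f[...,1]+80)&(abs(L[...,1]+.1)<.04)&(abs(L[...,0])<.1); ext("knob",k); print(np.sort(z[k]).round(3))
E
```

```text
head 608 [[27.7, -21.8], [62.8, -0.7], [109.5, 20.5]]
blk 82 [[-44.7, -17.2], [-40.3, -0.0], [-35.8, 16.9]]
rail 271 [[-58.4, -6.9], [-8.1, -0.0], [33.4, 6.9]]
column 167 [[78.3, -12.9], [90.5, -0.2], [103.5, 12.5]]
base 1981 [[-72.6, -41.0], [3.4, 11.3], [102.6, 40.9]]
knob 51 [[33.8, -106.7], [45.0, -87.9], [62.0, -80.4]]
[-0.003  0.     0.     0.063  0.069  0.069  0.071  0.071  0.073  0.073
  0.073  0.074  0.075  0.075  0.075  0.075  0.075  0.075  0.076  0.076
  0.077  0.077  0.077  0.077  0.077  0.077  0.077  0.077  0.077  0.078
  0.078  0.078  0.078  0.078  0.078  0.078  0.078  0.079  0.079  0.079
  0.079  0.079  0.079  0.079  0.079  0.079  0.08   0.08   0.081  0.081
  0.083]
```

```bash
cat >> h.py <<'E'
_t=np.radians(-14)
def C(x,y,z): # comparator mm -> world m
    p=np.array([.5572,-.1444])+np.array([[np.cos(_t),-np.sin(_t)],[np.sin(_t),np.cos(_t)]])@np.array([x,y])/1000
    return [p[0],p[1],z/1000]
def knob(q): a=q-.5; return C(0,-22-75*np.cos(a),108+75*np.sin(a))
E
python3 -c "
from h import *
p=knob(0);print(p); go([p[0],p[1],.24],-14)"
```

```text
[np.float64(0.5359547355279775), np.float64(-0.2296101016723146), np.float64(0.07204308460468477)]
t 0.1 tcp [ 0.2671 -0.5922  0.2913] rpy [ 1.80e+02  1.00e-01 -6.57e+01] F [0.2 0.2 0.6] grip 0.087
 shift cm [-21.99 -39.42   0.06]  rotvec [-0.001  0.002 -0.903]
```

```bash
python3 -m creep '[[-2.2,-3.9,0,0,0,0,0.4],[-2.2,-3.9,0,0,0,0,0.4],[-2.2,-3.9,0,0,0,0,0.4],[-2.2,-3.9,0,0,0,0,0.4],[-2.2,-3.9,0,0,0,0,0.4],[-2.2,-3.9,0,0,0,0,0.4],[-2.2,-3.9,0,0,0,0,0.4],[-2.2,-3.9,0,0,0,0,0.4],[-2.2,-3.9,0,0,0,0,0.4],[-2.2,-3.9,0,0,0,0,0.4],[0,0,0,0,0,-0.13,0.4],[0,0,0,0,0,-0.13,0.4],[0,0,0,0,0,-0.13,0.4],[0,0,0,0,0,-0.13,0.4],[0,0,0,0,0,-0.13,0.4],[0,0,0,0,0,-0.13,0.4],[0,0,0,0,0,-0.12,0.4]]' 40
python3 -c "
from h import *
p=knob(0); go([p[0],p[1],.14],-14)"
```

```text
time_s: 1.8
tool_pos: [0.5389, -0.2136, 0.2808]
tool_rot: [-179.6, 0.9, -12.1]
force: [-0.0, -0.5, -0.6]
grip_width: 0.0349
t 1.8 tcp [ 0.5389 -0.2136  0.2808] rpy [-179.6    0.9  -12.1] F [-0.  -0.5 -0.6] grip 0.0349
 shift cm [0.19 1.69 8.96]  rotvec [-0.007  0.016  0.033]
```

```bash
python3 -m creep '[[0,0.8,3,-0.007,0.016,0.033,0.4],[0,0.8,3,0,0,0,0.4],[0,0,3,0,0,0,0.4],[0,0,0,0,0,0,0.4]]'
python3 -c "
from h import *
p=knob(0); go([p[0],p[1],.076],-14)
c=snap('top');cv2.imwrite('pics/k1.png',cv2.resize(c['frame'][190:330,310:460],None,fx=4,fy=4,interpolation=cv2.INTER_CUBIC))"
```

```text
time_s: 2.2
tool_pos: [0.5346, -0.2292, 0.1878]
tool_rot: [180.0, -0.1, -13.9]
force: [-0.9, -0.1, -0.0]
grip_width: 0.0349
t 2.2 tcp [ 0.5346 -0.2292  0.1878] rpy [ 1.80e+02 -1.00e-01 -1.39e+01] F [-0.9 -0.1 -0. ] grip 0.0349
 shift cm [0.14 0.01 6.08]  rotvec [ 0.    -0.001  0.002]
```

View pics/k1.png

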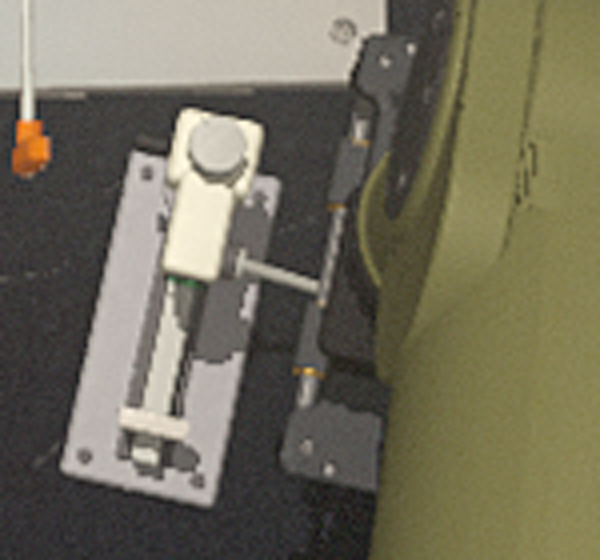

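The body's long side runs along the jaw axis, as I expected. The fingers at (340,215) and (308,370) straddle the lever end at (322,285). Descending to grip the knob by its ends.

```bash
python3 -m creep '[[0.15,0,2.2,0,0,0,0.4],[0,0,2,0,0,0,0.4],[0,0,1.9,0,0,0,0.4],[0,0,0,0,0,0,0.4],[0,0,0,0,0,0,0.1],[0,0,0,0,0,0,0.1],[0,0,0,0,0,0,0.1],[0,0,0,0,0,0,0.1]]' 25
python3 -c "
from h import *
o=env.get_obs(); g=o['tool_pos']-[0,0,.051]
for q in np.arange(0,2.6,.2): print(round(q,1),((np.array(knob(q))-knob(0))).round(4), 'tool y,z cm', round((-22-75*np.cos(-.5)-(-22-75*np.cos(q-.5)))/10,2), round(-(75*np.sin(q-.5)+75*np.sin(.5))/10,2))
go([*knob(0)[:2],.076],-14)"
```

```text
time_s: 3.05
tool_pos: [0.5369, -0.2308, 0.1383]
tool_rot: [179.7, -0.0, -13.9]
force: [-0.5, -0.6, -0.3]
grip_width: 0.0172
0.0 [0. 0. 0.] tool y,z cm 0.0 -0.0
0.2 [-0.0014 -0.0057  0.0138] tool y,z cm 0.58 -1.38
0.4 [-0.0021 -0.0085  0.0285] tool y,z cm 0.88 -2.85
0.6 [-0.0021 -0.0085  0.0434] tool y,z cm 0.88 -4.34
0.8 [-0.0014 -0.0057  0.0581] tool y,z cm 0.58 -5.81
1.0 [0.     0.     0.0719] tool y,z cm 0.0 -7.19
1.2 [0.002  0.0082 0.0843] tool y,z cm -0.85 -8.43
1.4 [0.0046 0.0186 0.0947] tool y,z cm -1.92 -9.47
1.6 [0.0077 0.0309 0.1028] tool y,z cm -3.18 -10.28
1.8 [0.0111 0.0444 0.1082] tool y,z cm -4.58 -10.82
2.0 [0.0146 0.0587 0.1108] tool y,z cm -6.05 -11.08
2.2 [0.0183 0.0732 0.1103] tool y,z cm -7.55 -11.03
2.4 [0.0218 0.0874 0.1069] tool y,z cm -9.01 -10.69
t 3.05 tcp [ 0.5369 -0.2308  0.1383] rpy [179.7  -0.  -13.9] F [-0.5 -0.6 -0.3] grip 0.0172
 shift cm [-0.12 -0.1   1.13]  rotvec [ 0.005 -0.001  0.001]
```

Gripped at 17.2 mm, but shallow because of row lag. I'll reopen, go 10 mm lower and regrip.

```bash
python3 -m creep '[[0,0,0,0,0,0,0.4],[0,0,0,0,0,0,0.4],[-0.1,-0.1,0.8,0,0,0,0.4],[0,0,0.5,0,0,0,0.4],[0,0,0,0,0,0,0.1],[0,0,0,0,0,0,0.1],[0,0,0,0,0,0,0.1],[0,0,0,0,0,0,0.1]]' 25
python3 -c "
from h import *
go([*knob(0)[:2],.076],-14)"
```

```text
time_s: 3.85
tool_pos: [0.5371, -0.2298, 0.1287]
tool_rot: [179.7, -0.2, -13.9]
force: [-1.3, 0.9, 3.0]
grip_width: 0.0173
t 3.85 tcp [ 0.5371 -0.2298  0.1287] rpy [179.7  -0.2 -13.9] F [-1.3  0.9  3. ] grip 0.0173
 shift cm [-0.12  0.01  0.17]  rotvec [ 0.006 -0.003  0.001]
```

```bash
python3 -m creep '[[0,0.6,-1.4,0,0,0,0.1],[0,0.3,-1.5,0,0,0,0.1],[0,0,-1.5,0,0,0,0.1],[0,-0.3,-1.5,0,0,0,0.1],[0,-0.5,-1.4,0,0,0,0.1],[0,0,0,0,0,0,0.1]]'
cat >> h.py <<'E'
def lev():
    o=env.get_obs(); p=o["tool_pos"]-[0,0,.0545]; u=p[:2]-[.5572,-.1444]; y=-np.sin(_t)*u[0]+np.cos(_t)*u[1]; x=np.cos(_t)*u[0]+np.sin(_t)*u[1]
    q=np.arctan2(p[2]-.108,-(y+.022))+.5; print("lever~",q.round(3),"r",np.hypot(p[2]-.108,y+.022).round(4),"x",x.round(4),o["force"].round(1),o["tool_rot"].round(1),o["grip_width"])
E
python3 -c "
from h import *
lev()"
```

```text
time_s: 4.45
tool_pos: [0.5381, -0.2252, 0.2092]
tool_rot: [-179.9, -0.2, -13.8]
force: [0.1, 1.0, -0.6]
grip_width: 0.0169
lever~ 1.153 r 0.0768 x 0.001 [ 0.1  1.  -0.6] [-179.9   -0.2  -13.8] 0.016927367760649688
```

```bash
python3 -m creep '[[0,-1.0,-1.1,0,0,0,0.1],[0,-1.2,-0.9,0,0,0,0.1],[0,-1.4,-0.6,0,0,0,0.1],[0,-1.4,-0.3,0,0,0,0.1],[0,-1.5,0,0,0,0,0.1],[0,0,0,0,0,0,0.1]]'
python3 -c "
from h import *
lev()"
```

```text
time_s: 5.05
tool_pos: [0.555, -0.1556, 0.2391]
tool_rot: [-179.9, -0.2, -13.7]
force: [1.9, -1.0, -4.2]
grip_width: 0.0171
lever~ 2.208 r 0.0774 x 0.0006 [ 1.9 -1.  -4.2] [-179.9   -0.2  -13.7] 0.017149344267599977
```

```bash
python3 -m creep '[[0,-1.1,0.3,0,0,0,0.1],[0,-1.1,0.4,0,0,0,0.1],[0,0,0,0,0,0,0.1]]'
python3 -c "
from h import *
lev()"
```

```text
time_s: 5.35
tool_pos: [0.5603, -0.1344, 0.2325]
tool_rot: [179.9, -0.2, -13.8]
force: [1.5, -1.0, -3.4]
grip_width: 0.0174
lever~ 2.505 r 0.0771 x 0.0006 [ 1.5 -1.  -3.4] [179.9  -0.2 -13.8] 0.01736649473642444
```

```bash
python3 -m creep '[[0,0,0,0,0,0,0.4],[0,0,0,0,0,0,0.4],[0,0,0,0,0,0,0.4],[0,0,-3,0,0,0,0.4],[0,0,-4,0,0,0,0.4],[-4,0,-1,0,0,0,0.7],[-4.5,0,0,0,0,0,0.7],[0,0,0,0,0,-0.145,0.7],[0,0,0,0,0,-0.145,0.7],[0,0,0,0,0,-0.145,0.7],[0,0,0,0,0,-0.145,0.7],[0,0,0,0,0,-0.145,0.7],[0,0,0,0,0,-0.145,0.7],[0,0,0,0,0,-0.145,0.7],[0,0,0,0,0,-0.145,0.7],[0,0,0,0,0,-0.145,0.7],[0,0,0,0,0,-0.145,0.7],[0,0,0,0,0,-0.12,0.7]]' 30
python3 - <<'E'
from h import *
go(C(-82.3,0,150),76)
c=snap('scene');cv2.imwrite('pics/s2.png',cv2.resize(c['frame'][150:330,280:480],None,fx=3,fy=3,interpolation=cv2.INTER_CUBIC))
E
```

```text
time_s: 7.15
tool_pos: [0.4737, -0.1134, 0.3246]
tool_rot: [179.3, 0.2, 79.2]
force: [-1.0, -0.2, -0.3]
grip_width: 0.0614
t 7.15 tcp [ 0.4737 -0.1134  0.3246] rpy [179.3   0.2  79.2] F [-1.  -0.2 -0.3] grip 0.0614
 shift cm [-0.97  0.41 12.37]  rotvec [0.013 0.003 0.056]
```

View pics/s2.png

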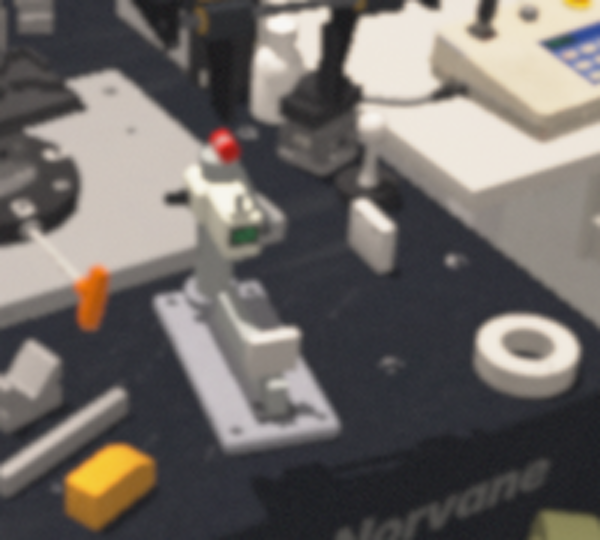

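The lever stays up, with its knob at (222,145) over the head. The block sits across the rest at (270,345). Going for the block with the jaws along its 35 mm side.

```bash
python3 -m creep '[[-1,0.4,4,0.013,0.003,0.056,0.7],[0,0,4,0,0,0,0.7],[0,0,4,0,0,0,0.7],[0,0,0,0,0,0,0.7]]' 30
python3 - <<'E'
from h import *
go(C(-82.3,0,60),76)
E
```

```text
time_s: 7.6
tool_pos: [0.4784, -0.1255, 0.2055]
tool_rot: [179.5, 0.1, 75.6]
force: [-0.3, 0.3, -0.7]
grip_width: 0.0606
t 7.6 tcp [ 0.4784 -0.1255  0.2055] rpy [1.795e+02 1.000e-01 7.560e+01] F [-0.3  0.3 -0.7] grip 0.0606
 shift cm [ 0.09 -0.21  9.45]  rotvec [ 0.008  0.001 -0.008]
```

```bash
python3 -m creep '[[0.1,-0.2,3.5,0.008,0,0,0.7],[0,0,3.5,0,0,0,0.7],[0,0,1.8,0,0,0,0.7],[0,0,0.7,0,0,0,0.7],[0,0,0,0,0,0,0.2],[0,0,0,0,0,0,0.2],[0,0,0,0,0,0,0.2],[0,0,0,0,0,0,0.2],[0,0,0,0,0,0,0.2]]' 30
python3 - <<'E'
from h import *
go(C(-82.3,0,60),76)
E
```

```text
time_s: 8.5
tool_pos: [0.4865, -0.1274, 0.123]
tool_rot: [178.8, 0.2, 74.9]
force: [-0.0, -0.8, -0.9]
grip_width: 0.0343
t 8.5 tcp [ 0.4865 -0.1274  0.123 ] rpy [178.8   0.2  74.9] F [-0.  -0.8 -0.9] grip 0.0343
 shift cm [ 0.04 -0.99  1.18]  rotvec [ 0.021  0.004 -0.018]
```

Gripped (34.3 mm), but the tool drifted 10 mm along the rest, so the block is at the pad edge. Regripping centred.

```bash
python3 -m creep '[[0,0,0,0,0,0,0.7],[0,0,0,0,0,0,0.7],[0,0,0,0,0,0,0.7],[0,-1,0.5,0.02,0,-0.018,0.7],[0,0,0.5,0,0,0,0.7],[0,0,0,0,0,0,0.7]]' 30
python3 - <<'E'
from h import *
go(C(-82.3,0,60),76)
E
```

```text
time_s: 9.1
tool_pos: [0.4761, -0.1246, 0.1126]
tool_rot: [-180.0, 0.2, 76.1]
force: [-0.4, 0.8, 0.7]
grip_width: 0.0601
t 9.1 tcp [ 0.4761 -0.1246  0.1126] rpy [-180.     0.2   76.1] F [-0.4  0.8  0.7] grip 0.0601
 shift cm [0.04 0.11 0.16]  rotvec [-0.001  0.004  0.001]
```

```bash
python3 -m creep '[[0,0,0,0,0,0,0.2],[0,0,0,0,0,0,0.2],[0,0,0,0,0,0,0.2],[0,0,0,0,0,0,0.2],[0,0,0,0,0,0,0.2],[0,0,-2.5,0,0,0,0.2],[0,0,-4,0,0,0,0.2],[0,0,0,0,0,0,0.2]]' 35
python3 - <<'E'
from h import *
go([.622,.1165,.09],76)
E
```

```text
time_s: 9.9
tool_pos: [0.4751, -0.124, 0.1776]
tool_rot: [-179.7, 0.2, 76.1]
force: [-0.1, 0.3, -1.3]
grip_width: 0.0346
t 9.9 tcp [ 0.4751 -0.124   0.1776] rpy [-179.7    0.2   76.1] F [-0.1  0.3 -1.3] grip 0.0346
 shift cm [26.88  8.5   3.54]  rotvec [-0.005  0.003  0.001]
```

```bash
python3 -m creep '[[4,0,0,0,0,0,0.2],[4.5,0,0,0,0,0,0.2],[4.5,1,0,0,0,0,0.2],[4.5,2,0,0,0,0,0.2],[4.5,2,0,0,0,0,0.2],[4,2,0,0,0,0,0.2],[0,0,0,0,0,0,0.2]]' 35
python3 - <<'E'
from h import *
go([.622,.1165,.030],76)
E
```

```text
time_s: 10.6
tool_pos: [0.6091, 0.1155, 0.1721]
tool_rot: [-179.6, 0.3, 75.5]
force: [-0.7, 0.2, -1.2]
grip_width: 0.0346
t 10.6 tcp [0.6091 0.1155 0.1721] rpy [-179.6    0.3   75.5] F [-0.7  0.2 -1.2] grip 0.0346
 shift cm [0.46 1.28 9.1 ]  rotvec [-0.006  0.005 -0.009]
```

```bash
python3 -m creep '[[0.4,1.2,3,0,0,0,0.2],[0,0,3,0,0,0,0.2],[0,0,2,0,0,0,0.2],[0,0,0,0,0,0,0.2]]' 35
python3 - <<'E'
from h import *
go([.622,.1165,.026],76)
E
```

```text
time_s: 11.0
tool_pos: [0.6205, 0.1172, 0.0863]
tool_rot: [-179.4, 0.3, 75.7]
force: [-0.3, 0.7, -1.0]
grip_width: 0.0346
t 11.0 tcp [0.6205 0.1172 0.0863] rpy [-179.4    0.3   75.7] F [-0.3  0.7 -1. ] grip 0.0346
 shift cm [-0.02  0.17  0.93]  rotvec [-0.01   0.005 -0.006]
```

```bash
python3 -m creep '[[0,0,0.6,-0.01,0,0,0.2],[0,0,0.3,0,0,0,0.2],[0,0,0,0,0,0,0.2]]' 35
python3 - <<'E'
from h import *
go([.622,.1165,.025],76)
E
```

```text
time_s: 11.3
tool_pos: [0.6204, 0.1159, 0.0777]
tool_rot: [179.9, 0.3, 75.6]
force: [-1.0, -0.0, -0.1]
grip_width: 0.0347
t 11.3 tcp [0.6204 0.1159 0.0777] rpy [179.9   0.3  75.6] F [-1.  -0.  -0.1] grip 0.0347
 shift cm [0.09 0.14 0.17]  rotvec [ 0.002  0.006 -0.007]
```

```bash
python3 -m creep '[[0,0,0.15,0,0,0,0.2],[0,0,0,0,0,0,0.6],[0,0,0,0,0,0,0.6],[0,0,0,0,0,0,0.6],[0,0,-3,0,0,0,0.6],[0,0,-4.5,0,0,0,0.5],[0,0,-4.5,0,0,0,0.4],[-3.3,-3.1,0,0,0,0,0.3],[-3.3,-3.1,0,0,0,0,0.3],[-3.3,-3.1,0,0,0,0,0.3],[0,0,0,0,0,0.14,0.3],[0,0,0,0,0,0.14,0.3],[0,0,0,0,0,0.14,0.3],[0,0,0,0,0,0.14,0.3],[0,0,0,0,0,0.14,0.3],[0,0,0,0,0,0.14,0.3],[0,0,0,0,0,0.14,0.3]]' 35
python3 - <<'E'
from h import *
go([.5057,.042,.08],19.3)
c=snap('top');cv2.imwrite('pics/t2.png',cv2.resize(c['frame'][180:330,190:390],None,fx=3.5,fy=3.5,interpolation=cv2.INTER_CUBIC))
E
```

```text
time_s: 13.0
tool_pos: [0.5044, 0.0425, 0.2095]
tool_rot: [179.2, -0.8, 17.3]
force: [-0.1, -0.7, -0.1]
grip_width: 0.026
t 13.0 tcp [0.5044 0.0425 0.2095] rpy [179.2  -0.8  17.3] F [-0.1 -0.7 -0.1] grip 0.026
 shift cm [-0.   -0.02  7.85]  rotvec [ 0.014 -0.014 -0.034]
```

View pics/t2.png

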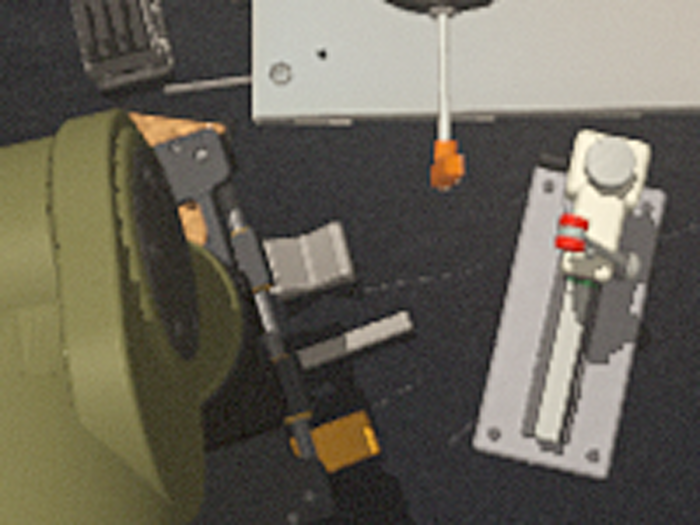

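The rest is empty, the lever is up, and the fingers are aligned across the bar near (275,355). The vee block and offcut are clear of them. Descending.

```bash
python3 -m creep '[[0,0,3.5,0.014,-0.014,-0.034,0.3],[0,0,3.5,0,0,0,0.3],[0,0,3,0,0,0,0.3],[0,0,0,0,0,0,0.3]]' 35
python3 - <<'E'
from h import *
go([.5057,.042,.0235],19.3)
E
```

```text
time_s: 13.45
tool_pos: [0.508, 0.0427, 0.1102]
tool_rot: [179.8, -0.5, 19.7]
force: [-0.9, -0.2, -1.1]
grip_width: 0.0259
t 13.45 tcp [0.508  0.0427 0.1102] rpy [179.8  -0.5  19.7] F [-0.9 -0.2 -1.1] grip 0.0259
 shift cm [-0.27 -0.02  3.57]  rotvec [ 0.004 -0.008  0.006]
```

```bash
python3 -m creep '[[-0.2,0,1.5,0.004,-0.008,0.006,0.3],[-0.1,0,1.3,0,0,0,0.3],[0,0,0.6,0,0,0,0.3],[0,0,0,0,0,0,0.3]]' 35
python3 - <<'E'
from h import *
go([.5057,.042,.0235],19.3)
E
```

```text
time_s: 13.85
tool_pos: [0.5075, 0.0419, 0.0772]
tool_rot: [179.9, -0.2, 19.5]
force: [0.0, 0.4, -0.6]
grip_width: 0.0262
t 13.85 tcp [0.5075 0.0419 0.0772] rpy [179.9  -0.2  19.5] F [ 0.   0.4 -0.6] grip 0.0262
 shift cm [-0.17 -0.07  0.27]  rotvec [ 0.001 -0.004  0.003]
```

```bash
python3 -m creep '[[-0.15,0,0.25,0,-0.004,0,0.3],[0,0,0,0,0,0,0.3],[0,0,0,0,0,0,0],[0,0,0,0,0,0,0],[0,0,0,0,0,0,0],[0,0,0,0,0,0,0]]' 45
python3 - <<'E'
from h import *
go([.5057,.042,.0235],19.3)
E
python3 -m creep '[[0,0,-3,0,0,0,0],[0,0,-4,0,0,0,0],[0,0,-4,0,0,0,0],[0,0,0,0,0,-0.14,0],[0,0,0,0,0,-0.14,0],[0,0,0,0,0,-0.14,0],[0,0,0,0,0,-0.14,0],[0,0,0,0,0,-0.14,0],[0,0,0,0,0,-0.14,0],[0,0,0,0,0,-0.14,0],[0,0,0,0,0,0,0]]'
python3 - <<'E'
from h import *
import pickle
go(C(-67,0,100),76)
c=snap('top');pickle.dump(c,open('d2.pkl','wb'));W=cloud(c)
o=env.get_obs();g=o['tool_pos']-[0,0,.051]
m=(np.abs(W[...,2]-g[2])<.025)&(np.hypot(W[...,0]-g[0],W[...,1]-g[1])<.1)
print(m.sum())
cv2.imwrite('pics/t3.png',cv2.resize(c['frame'][180:330,190:390],None,fx=3.5,fy=3.5,interpolation=cv2.INTER_CUBIC))
E
```

```text
time_s: 14.45
tool_pos: [0.5075, 0.0414, 0.0767]
tool_rot: [179.8, -0.2, 19.5]
force: [-0.7, -0.1, -0.7]
grip_width: 0.0094
t 14.45 tcp [0.5075 0.0414 0.0767] rpy [179.8  -0.2  19.5] F [-0.7 -0.1 -0.7] grip 0.0094
 shift cm [-0.15 -0.11  0.22]  rotvec [ 0.003 -0.003  0.004]
time_s: 15.55
tool_pos: [0.5046, 0.0418, 0.1894]
tool_rot: [180.0, 0.1, 77.9]
force: [-0.1, -0.5, -1.4]
grip_width: 0.0097
t 15.55 tcp [0.5046 0.0418 0.1894] rpy [1.80e+02 1.00e-01 7.79e+01] F [-0.1 -0.5 -1.4] grip 0.0097
 shift cm [-16.88   2.34   3.88]  rotvec [0.    0.002 0.034]
110
```

View pics/t3.png

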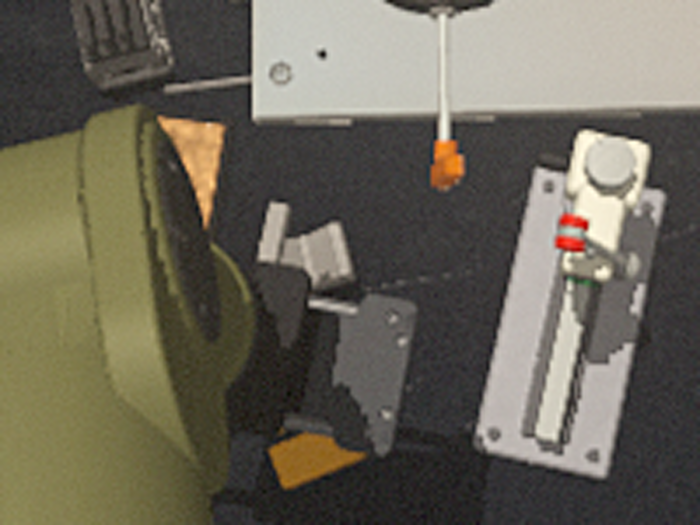

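The bar is held and turned, with its free end at (277,205). I'll measure it relative to the tool from the depth map.

Run:
```python
from h import *
import pickle
c=pickle.load(open('d2.pkl','rb'));W=cloud(c);o=env.get_obs();g=o['tool_pos']-[0,0,.051]
v,u=np.mgrid[0:480,0:640]
uu=190+u*0
m=(u>=258)&(u<=275)&(v>=234)&(v<=258)&(W[...,2]>.105)&(W[...,2]<.155)
R=Rn.from_euler('xyz',o['tool_rot'],degrees=True)
p=R.inv().apply(W[m]-o['tool_pos'])*1000
print(m.sum(),np.percentile(p,[2,25,50,75,98],axis=0).round(1))
top=p[np.abs(p[:,2]-np.median(p[:,2]))<6]
r=cv2.minAreaRect(top[:,:2].astype(np.float32));print(r)
vx=cv2.fitLine(top.astype(np.float32),cv2.DIST_L2,0,.01,.01).ravel();print(vx.round(3))
go(C(-64,0,100),76)
```

```text
112 [[-4.2 53.8 56.8]
 [-3.4 61.1 59. ]
 [-0.3 69.  60.1]
 [ 2.9 77.3 61.5]
 [ 6.2 84.2 75.4]]
((1.1516809463500977, 69.16935729980469), (31.666105270385742, 10.217059135437012), 89.61781311035156)
[ 7.0000e-03  1.0000e+00 -5.0000e-03  7.3300e-01  6.8832e+01  5.9827e+01]
t 15.6 tcp [0.5046 0.0418 0.1894] rpy [1.80e+02 1.00e-01 7.78e+01] F [ 0.   0.7 -1.3] grip 0.0099
 shift cm [-16.87   2.69   3.88]  rotvec [0.    0.002 0.031]
```

Bar end is 84.5 mm ahead of the tool, so its middle is 24.5 mm ahead. It is level, and its underside is 78 mm below the TCP. I'll come in from the front, below the head.

```bash
python3 -m creep '[[0,-3,0,0,0,0.03,0],[-4,0,0,0,0,0,0],[-4.5,0,0,0,0,0,0],[-4.5,0,0,0,0,0,0],[-3.5,0,0,0,0,0,0],[0,0,0,0,0,0,0]]' 45
python3 - <<'E'
from h import *
go(C(-93,0,74),76)
E
```

```text
time_s: 16.2
tool_pos: [0.4317, -0.1143, 0.189]
tool_rot: [179.9, -0.0, 75.0]
force: [-0.5, -0.0, -0.6]
grip_width: 0.0094
t 16.2 tcp [ 0.4317 -0.1143  0.189 ] rpy [179.9  -0.   75. ] F [-0.5 -0.  -0.6] grip 0.0094
 shift cm [0.17 3.6  6.4 ]  rotvec [ 0.001 -0.    -0.017]
```

```bash
python3 -m creep '[[0.1,0,3,0,0,-0.017,0],[0,0,3,0,0,0,0],[0,0,0,0,0,0,0]]' 45
python3 - <<'E'
from h import *
go(C(-64.5,0,74),76)
E
```

```text
time_s: 16.5
tool_pos: [0.433, -0.114, 0.1289]
tool_rot: [179.7, 0.0, 75.3]
force: [0.1, -0.4, -1.6]
grip_width: 0.0095
t 16.5 tcp [ 0.433  -0.114   0.1289] rpy [179.7   0.   75.3] F [ 0.1 -0.4 -1.6] grip 0.0095
 shift cm [0.13 6.34 0.42]  rotvec [ 0.005  0.    -0.012]
```

```bash
python3 -m creep '[[0.1,2,0,0.005,0,-0.012,0],[0,2,0,0,0,0,0],[0,1.8,0,0,0,0,0],[0,0,0,0,0,0,0]]' 45
python3 - <<'E'
from h import *
go(C(-64.5,0,70),76)
E
```

```text
time_s: 16.9
tool_pos: [0.4926, -0.1251, 0.1324]
tool_rot: [180.0, -0.0, 75.8]
force: [-0.4, 0.1, -1.7]
grip_width: 0.0097
t 16.9 tcp [ 0.4926 -0.1251  0.1324] rpy [180.   -0.   75.8] F [-0.4  0.1 -1.7] grip 0.0097
 shift cm [-0.31  0.29  1.14]  rotvec [ 0.    -0.001 -0.004]
```

```bash
python3 -m creep '[[-0.3,0.2,0.5,0,0,-0.004,0],[0,0,0.2,0,0,0,0],[0,0,0,0,0,0,0]]' 45
python3 - <<'E'
from h import *
go(C(-64.5,0,70),76)
c=snap('scene');cv2.imwrite('pics/s3.png',cv2.resize(c['frame'][180:320,300:450],None,fx=4,fy=4,interpolation=cv2.INTER_CUBIC))
E
```

```text
time_s: 17.2
tool_pos: [0.4934, -0.1274, 0.1264]
tool_rot: [180.0, -0.0, 76.0]
force: [-0.5, -0.1, -1.4]
grip_width: 0.0094
t 17.2 tcp [ 0.4934 -0.1274  0.1264] rpy [180.  -0.  76.] F [-0.5 -0.1 -1.4] grip 0.0094
 shift cm [-0.1   0.15  0.54]  rotvec [ 0.    -0.001 -0.   ]
```

View pics/s3.png

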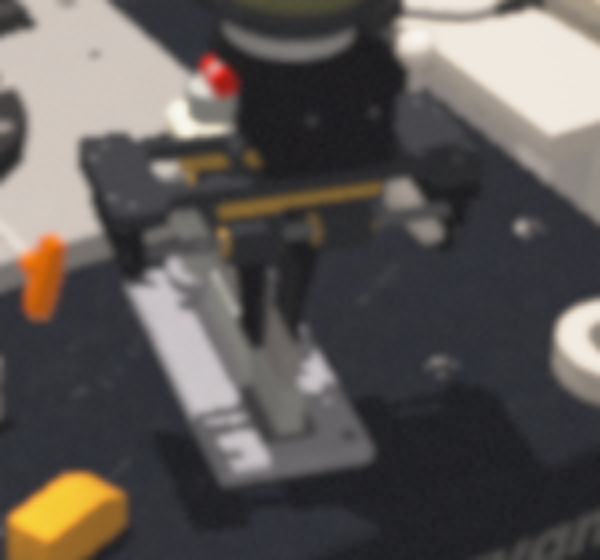

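The bar is in line over the rest, about 6 mm up; gripper jaws at (275,290), lever knob still up at (215,75). Lowering to contact.

```bash
python3 -m creep '[[-0.1,0.1,0.4,0,0,0,0],[0,0,0.2,0,0,0,0],[0,0,0,0,0,0,0]]' 45
python3 - <<'E'
from h import *
go(C(-64.5,0,69),76)
E
```

```text
time_s: 17.55
tool_pos: [0.4931, -0.1288, 0.1201]
tool_rot: [-180.0, 0.0, 76.0]
force: [-0.3, 0.2, -1.6]
grip_width: 0.0095
t 17.55 tcp [ 0.4931 -0.1288  0.1201] rpy [-180.    0.   76.] F [-0.3  0.2 -1.6] grip 0.0095
 shift cm [0.04 0.15 0.01]  rotvec [-0.     0.    -0.001]
```

```bash
python3 -m creep '[[0,0,0.15,0,0,0,0],[0,0,0,0,0,0,0]]' 45
python3 - <<'E'
from h import *
go(C(-64.5,0,69),76)
E
```

```text
time_s: 17.75
tool_pos: [0.4931, -0.1289, 0.1187]
tool_rot: [-180.0, 0.0, 75.9]
force: [-0.5, -0.6, 0.2]
grip_width: 0.0093
t 17.75 tcp [ 0.4931 -0.1289  0.1187] rpy [-180.     0.    75.9] F [-0.5 -0.6  0.2] grip 0.0093
 shift cm [ 0.05  0.15 -0.13]  rotvec [-0.     0.    -0.001]
```

Contact is felt (z force −1.6 → +0.2 N). Releasing and backing off to measure.

```bash
python3 -m creep '[[0,0,0,0,0,0,0.3],[0,0,0,0,0,0,0.3],[0,0,0,0,0,0,0.3],[0,0,-2,0,0,0,0.3],[0,-2,-3,0,0,0,0.3],[0,-2,-4,0,0,0,0.3],[-4,0,-4,0,0,0,0.3],[-4.5,0,0,0,0,0,0.4],[-4.5,0,0,0,0,0,0.4],[-4.5,0,0,0,0,0,0.4],[0,0,0,0,0,0,0.4]]' 25
python3 - <<'E'
from h import *
c=snap('top'); W=cloud(c); u=W[...,:2]-[.5572,-.1444]; ct,st=np.cos(_t),np.sin(_t)
L=np.stack([u[...,0]*ct+u[...,1]*st,-u[...,0]*st+u[...,1]*ct],-1)*1000; z=W[...,2]
m=(z>.052)&(z<.068)&(abs(L[...,1])<20)&(L[...,0]<5)&(L[...,0]>-140)
p=L[m]; print(m.sum(),np.percentile(p,[1,50,99],axis=0).round(1),np.median(z[m]),cv2.minAreaRect(p.astype(np.float32)))
go(C(0,0,250),-14)
cv2.imwrite('pics/t4.png',cv2.resize(c['frame'][180:330,190:390],None,fx=3.5,fy=3.5,interpolation=cv2.INTER_CUBIC))
E
```

```text
time_s: 18.85
tool_pos: [0.4126, -0.2892, 0.2521]
tool_rot: [179.6, 0.3, 76.3]
force: [0.5, 0.8, -0.7]
grip_width: 0.0346Traceback (most recent call last):
  File "<stdin>", line 2, in <module>
NameError: name '_t' is not defined
```

Run:
```python
from h import *
from h import _t
c=snap('top'); W=cloud(c); u=W[...,:2]-[.5572,-.1444]; ct,st=np.cos(_t),np.sin(_t)
L=np.stack([u[...,0]*ct+u[...,1]*st,-u[...,0]*st+u[...,1]*ct],-1)*1000; z=W[...,2]
m=(z>.052)&(z<.068)&(abs(L[...,1])<20)&(L[...,0]<5)&(L[...,0]>-140)
p=L[m]; print(m.sum(),np.percentile(p,[1,50,99],axis=0).round(1),np.median(z[m]),cv2.minAreaRect(p.astype(np.float32)))
go(C(0,12,250),-14)
cv2.imwrite('pics/t4.png',cv2.resize(c['frame'][180:330,190:390],None,fx=3.5,fy=3.5,interpolation=cv2.INTER_CUBIC))
```

```text
221 [[-99.9  -4. ]
 [-55.7   1. ]
 [-11.2   5.9]] 0.05929683196261718 ((-55.495784759521484, 0.9789824485778809), (9.918121337890625, 90.63826751708984), 89.58573913574219)
t 18.95 tcp [ 0.4151 -0.2835  0.252 ] rpy [1.796e+02 1.000e-01 7.670e+01] F [0.7 0.6 0.2] grip 0.0346
 shift cm [17.99 10.69 -4.85]  rotvec [ 0.006 -0.004  1.584]
```

View pics/t4.png

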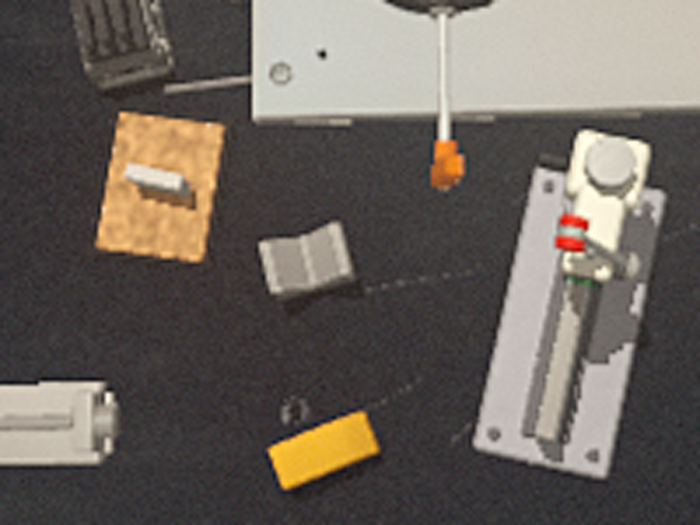

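The bar lies on the rest: 1 mm across, middle about 0.5 mm off lengthwise, within 0.01 rad. The block stands on the mat at (157,178). Now back to the knob to lower the lever.

```bash
python3 -m creep '[[0,0,-4,0,0,0.145,0.4],[0,0,-1.5,0,0,0.145,0.4],[0,0,0,0,0,0.145,0.4],[0,0,0,0,0,0.145,0.4],[0,0,0,0,0,0.145,0.4],[0,0,0,0,0,0.145,0.4],[0,0,0,0,0,0.145,0.4],[0,0,0,0,0,0.145,0.4],[0,0,0,0,0,0.145,0.4],[0,0,0,0,0,0.145,0.4],[0,0,0,0,0,0.12,0.4],[0,0,0,0,0,0,0.4]]' 25
python3 - <<'E'
from h import *
go([.5603,-.1344,.250],-14)
E
```

```text
time_s: 20.15
tool_pos: [0.4237, -0.2596, 0.3075]
tool_rot: [-179.6, -0.2, -14.9]
force: [-0.2, -0.1, 0.2]
grip_width: 0.0352
t 20.15 tcp [ 0.4237 -0.2596  0.3075] rpy [-179.6   -0.2  -14.9] F [-0.2 -0.1  0.2] grip 0.0352
 shift cm [  9.99 -15.6    0.79]  rotvec [-0.006 -0.004 -0.015]
```

```bash
python3 -m creep '[[2.5,-3.9,0,-0.006,-0.004,-0.015,0.4],[2.5,-3.9,0,0,0,0,0.4],[2.5,-3.9,0,0,0,0,0.4],[2.5,-3.9,0,0,0,0,0.4],[0,0,0,0,0,0,0.4]]' 25
python3 - <<'E'
from h import *
go([.5603,-.1344,.1815],-14)
E
```

```text
time_s: 20.65
tool_pos: [0.5626, -0.1227, 0.3075]
tool_rot: [-179.9, -0.0, -12.9]
force: [0.9, 1.6, 0.9]
grip_width: 0.0352
t 20.65 tcp [ 0.5626 -0.1227  0.3075] rpy [-179.9   -0.   -12.9] F [0.9 1.6 0.9] grip 0.0352
 shift cm [0.04 1.2  7.5 ]  rotvec [-0.002 -0.     0.019]
```

```bash
python3 -m creep '[[0,1.2,2.5,0,0,0.019,0.4],[0,0,2.5,0,0,0,0.4],[0,0,1.5,0,0,0,0.4],[0,0,0,0,0,0,0.4]]' 25
python3 - <<'E'
from h import *
go([.5603,-.1344,.1815],-14)
E
```

```text
time_s: 21.05
tool_pos: [0.5615, -0.1277, 0.2409]
tool_rot: [-179.8, -0.1, -12.7]
force: [-0.5, -0.6, 0.7]
grip_width: 0.0349
t 21.05 tcp [ 0.5615 -0.1277  0.2409] rpy [-1.798e+02 -1.000e-01 -1.270e+01] F [-0.5 -0.6  0.7] grip 0.0349
 shift cm [0.03 0.69 0.84]  rotvec [-0.004 -0.001  0.022]
```

```bash
python3 -m creep '[[0,0.6,0.6,0,0,0.022,0.4],[0,0,0.4,0,0,0,0.4],[0,0,0,0,0,0,0.4],[0,0,0,0,0,0,0.1],[0,0,0,0,0,0,0.1],[0,0,0,0,0,0,0.1],[0,0,0,0,0,0,0.1]]' 30
python3 - <<'E'
from h import *
go([.5603,-.1344,.1815],-14); lev()
E
```

```text
time_s: 21.75
tool_pos: [0.5608, -0.1344, 0.234]
tool_rot: [-179.8, -0.3, -14.0]
force: [-2.6, -0.2, -1.2]
grip_width: 0.0175
t 21.75 tcp [ 0.5608 -0.1344  0.234 ] rpy [-179.8   -0.3  -14. ] F [-2.6 -0.2 -1.2] grip 0.0175
 shift cm [-0.05  0.01  0.15]  rotvec [-0.003 -0.005 -0.   ]
lever~ 2.499 r 0.0785 x 0.001 [-2.6 -0.2 -1.2] [-179.8   -0.3  -14. ] 0.017519942072446993
```

Gripped (17.5 mm). Now the reverse arc, about 0.15 rad per row.

```bash
python3 -m creep '[[0,1.0,-0.4,0,0,0,0.1],[0,1.1,-0.2,0,0,0,0.1],[0,1.1,-0.1,0,0,0,0.1],[0,1.1,0.1,0,0,0,0.1],[0,1.1,0.2,0,0,0,0.1],[0,0,0,0,0,0,0.1]]' 30
python3 -c "
from h import *
lev()"
```

```text
time_s: 22.35
tool_pos: [0.5461, -0.1925, 0.2379]
tool_rot: [-179.8, -0.3, -14.1]
force: [0.3, -1.0, -0.9]
grip_width: 0.0169
lever~ 1.723 r 0.0802 x 0.0008 [ 0.3 -1.  -0.9] [-179.8   -0.3  -14.1] 0.016910415640141445
```

```bash
python3 -m creep '[[0,1.0,0.5,0,0,0,0.1],[0,1.0,0.7,0,0,0,0.1],[0,0.8,0.8,0,0,0,0.1],[0,0.7,0.9,0,0,0,0.1],[0,0,0,0,0,0,0.1]]' 30
python3 -c "
from h import *
lev()"
```

```text
time_s: 22.85
tool_pos: [0.5367, -0.2302, 0.2059]
tool_rot: [-179.9, -0.3, -14.1]
force: [1.2, -0.0, -0.7]
grip_width: 0.017
lever~ 1.081 r 0.0792 x 0.0008 [ 1.2 -0.  -0.7] [-179.9   -0.3  -14.1] 0.016961574659458918
```

```bash
python3 -m creep '[[0,0.4,0.7,0,0,0,0.1],[0,0.3,0.7,0,0,0,0.1],[0,0.1,0.4,0,0,0,0.1],[0,0,0.2,0,0,0,0.1],[0,0,0,0,0,0,0.1]]' 30
python3 -c "
from h import *
lev()"
```

```text
time_s: 23.35
tool_pos: [0.5347, -0.2386, 0.1844]
tool_rot: [-179.9, -0.2, -14.1]
force: [-1.3, 0.7, 1.6]
grip_width: 0.0177
lever~ 0.784 r 0.078 x 0.001 [-1.3  0.7  1.6] [-179.9   -0.2  -14.1] 0.017695417107331295
```

The push-back (+1.6 N) and the 0.78 reading match the spindle resting on the bar. Releasing.

```bash
python3 -m creep '[[0,0,0,0,0,0,0.4],[0,0,0,0,0,0,0.4],[0,0,0,0,0,0,0.4],[0,0,0,0,0,0,0.4],[0,0,-2,0,0,0,0.4],[0,0,-4,0,0,0,0.4],[0,1,-4,0,0,0,0.4],[0,3,-3,0,0,0,0.4],[0,4.5,0,0,0,0,0.4],[0,4.5,0,0,0,0,0.4],[0,0,0,0,0,0,0.4],[0,0,0,0,0,0,0.4]]' 30
python3 - <<'E'
from h import *
from h import _t
c=snap('top'); W=cloud(c); u=W[...,:2]-[.5572,-.1444]; ct,st=np.cos(_t),np.sin(_t)
L=np.stack([u[...,0]*ct+u[...,1]*st,-u[...,0]*st+u[...,1]*ct],-1)*1000; z=W[...,2]
m=(z>.052)&(z<.068)&(abs(L[...,1])<20)&(L[...,0]<-10)&(L[...,0]>-140)
p=L[m]; print(m.sum(),np.percentile(p,[1,50,99],axis=0).round(1),np.median(z[m]),cv2.minAreaRect(p.astype(np.float32)))
f=c['frame'].astype(int);k=(f[...,2]>f[...,1]+80)&(abs(L[...,1]+70)<60)&(abs(L[...,0])<20)&(z>.05)
if k.any(): print('knob',k.sum(),np.median(L[k],axis=0),np.percentile(z[k],[50,95]))
s=snap('scene');cv2.imwrite('pics/s5.png',np.hstack([cv2.resize(c['frame'][200:325,330:430],(400,500),interpolation=cv2.INTER_CUBIC),cv2.resize(s['frame'][185:310,310:410],(400,500),interpolation=cv2.INTER_CUBIC)]))
print(env.get_obs()['force'])
E
```

```text
time_s: 24.55
tool_pos: [0.5048, -0.3647, 0.3211]
tool_rot: [-179.9, -0.5, -13.6]
force: [0.4, 0.1, 0.2]
grip_width: 0.0351
218 [[-99.9  -4. ]
 [-55.9   1. ]
 [-11.4   5.9]] 0.05936449392498923 ((-55.469337463378906, 0.9620442390441895), (9.901510238647461, 90.75576782226562), 89.55150604248047)
knob 57 [ -2.82300194 -93.55834589] [0.13451301 0.13792345]
[-0.56676443  0.1954433   1.18032487]
```

View pics/s5.png

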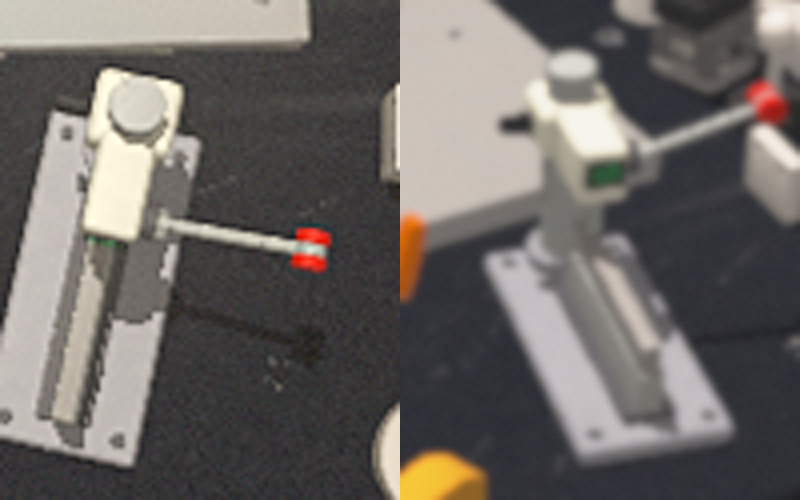

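The lever rests at (770,103) in the right panel. Its knob is at y −93.6 mm with its top at 138 mm, which fits the expected 0.83 rad, and the bar has not moved. Handing in.

```bash
python3 -c "
from h import *
order.sign_off()"
```

```text
the job is handed in; nothing more can be done
```

The job was handed in at about 24.6 s of the 72 s allowed; no verdict was reported.

**What I did:**
1. Gripped the knob by its ends and carried the lever up to about 2.5 rad, where it stayed.
2. Moved the small gauge block to the middle of the mat.
3. Laid the parallel on edge along the rest.
4. Brought the lever back down in the grip, at roughly 1.3 rad/s, until it pushed back.
5. Released the knob and moved the arm clear.

**Last checks:**
- **Parallel:** about 0.5 mm off lengthwise, 1 mm off across and under 0.01 rad off line. Its top is at 59 mm where 60 mm was expected.
- **Lever:** the knob position matches the 0.83 rad expected with the spindle on an 18 mm parallel. I inferred the contact from this; I did not measure the spindle force.
- **Gauge block:** seen standing near the middle of the mat after release.
- **Bystanders:** the vee block and offcut looked in place in the pictures. I did not re-measure any of the bystanders.

**Disagreements and corrections:**
- The block lay across the rest, not along it as described. I identified it by its size; the larger lookalike was left alone.
- The first grips on the knob and on the block were off, so I redid both.
- While lowering the lever, the knob sat about 3–5 mm lower in the pads than I had assumed, so lever angles read from the arm were slightly off. The final angle comes from the camera.

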